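Press a snap lid shut all round, pull-tab side last

TASK

Close the lid of the steel food box on the counter by pressing its raised rim sections down one after another until all four have clicked shut, leaving the section with the pull tab for last so that the air can get out. Press with the fingertips only: do not pick up or tip the box, leave it where it stands, and do not disturb the other things on the counter or the moka pot on the hob.

Things in the scene. Friction and masses are not known exactly. Their poses are not given: they have to be found in the camera images.
- box: loose steel food box, 150 x 120 mm over the lid rim, 76 mm high when shut, about 0.7 kg, plastic snap lid. Origin under its centre; x along its long side towards the pull tab, z up. Lid: fixed white middle panel (96 x 66) and corners, tops at 70 mm; between the corners each side has a grey rim section hinged at the panel edge, 27 mm wide, starting tilted up 14 to 18 degrees, outer edge 6 to 8 mm too high.
- section_opposite (a joint): rim section on the short -x side, opposite the pull tab. Radians: 0 to 0.08 at the start = tilted up (open), 0.32 = level and clicked shut, at its stop. It is stiff: pressing down 20 mm out from its hinge takes about 7 N (more nearer the hinge), and it stays where it is left, so press it down to the stop.
- press_opposite (a point): point on top of the rim section on the short -x side, opposite the pull tab, half-way along its 62 mm length, 20 mm out from its hinge and 7 mm in from the outer edge; moves with the section, 80 to 82 mm above the counter when open and 76 mm when shut.
- section_left (a joint): rim section on the long +y side. Radians: 0 to 0.08 at the start = tilted up (open), 0.32 = level and clicked shut, at its stop. It is stiff: pressing down 20 mm out from its hinge takes about 7 N (more nearer the hinge), and it stays where it is left, so press it down to the stop.
- press_left (a point): point on top of the rim section on the long +y side, half-way along its 92 mm length, 20 mm out from its hinge and 7 mm in from the outer edge; moves with the section, 80 to 82 mm above the counter when open and 76 mm when shut.
- section_right (a joint): rim section on the long -y side. Radians: 0 to 0.08 at the start = tilted up (open), 0.32 = level and clicked shut, at its stop. It is stiff: pressing down 20 mm out from its hinge takes about 7 N (more nearer the hinge), and it stays where it is left, so press it down to the stop.
- press_right (a point): point on top of the rim section on the long -y side, half-way along its 92 mm length, 20 mm out from its hinge and 7 mm in from the outer edge; moves with the section, 80 to 82 mm above the counter when open and 76 mm when shut.
- section_tab (a joint): rim section on the short +x side of the box; the section with a pull tab, 30 mm wide, that sticks out about 15 mm beyond the rim. Radians: 0 to 0.08 at the start = tilted up (open), 0.32 = level and clicked shut, at its stop. It is stiff: pressing down 20 mm out from its hinge takes about 7 N (more nearer the hinge), and it stays where it is left, so press it down to the stop.
- press_tab (a point): point on top of the rim section on the short +x side of the box, half-way along its 62 mm length, 20 mm out from its hinge and 7 mm in from the outer edge; moves with the section, 80 to 82 mm above the counter when open and 76 mm when shut.
- cup: red ceramic espresso cup with a handle, 62 mm wide, 58 mm high, standing beside the box; origin under its centre; not part of the work.
- glass: small empty drinking glass, 54 mm wide, 62 mm high, standing beside the box; origin under its centre; not part of the work.
- tin: stainless steel sugar tin 100 x 120 x 85 mm with a hinged lid with a black knob, to the left or right of the box, farther out; origin under its centre; not part of the work.
- jar: tall glass jar, 84 mm wide, 150 mm high, to the left or right of the box, farther out; origin under its centre; not part of the work.
- rest: wooden spoon rest, 220 x 90 mm, 16 mm high, lying on the right with a wooden spoon on it; origin under its centre; not part of the work.
- moka: aluminium moka pot, about 95 mm wide and 161 mm high, standing on the far burner of the gas hob on the left; origin under its centre; not part of the work.
Mind the look-alikes: they are no part of the job. Leave any pink look-alike of the box alone.

How it is judged:
By the outcome, as a careful person would: the job done as asked, in the order asked, and still so for the second after the job is handed in, with the robot touching nothing.
It also fails if it takes over 42 s, if anything falls off the work surface, if the arm or the gripper's body presses on something with over 40 N, if the wrist force passes 120 N, or if a joint passes its speed limit or range.

ROBOT

A 6-joint arm with a two-finger parallel gripper is mounted at the origin on the work surface. World frame = base frame: x ahead of the robot, y to its left, z up, the work surface at z = 0. Lengths are in m, angles in rad, forces in N, time in s.
With the tool pointing down it reaches from about 0.35 to 0.85 m from the base axis. Payload 8.1 kg.
Tool frame: the origin (TCP) lies on the mounting face of the last link; the fingertips stand 186 mm ahead of it and the grasp point (between the pads) lies 167 mm ahead of it; z points along the fingers, y is the line along which they close (so a half turn about z gives the same grasp; the last joint's range is limited). The gripper opens to 93 mm and grips with 3 to 60 N. Pads are 15 mm wide; open, the fingers measure 128 mm over their backs; the gripper's body (75 mm by 188 mm) begins 65 mm behind the grasp point.
Start: joints at [1.248, 0.13, 1.488, -0, 1.523, -0.085], TCP at [0.141, 0.583, 0.405] pointing down, gripper open.
Joint ranges: [-2.96, 2.96], [-0.89, 2.26], [0.02, 2.5], [-1.34, 4.48], [0, 2.73], [-2.66, 2.66]. Speed limits (rad/s): [2.39, 2.39, 2.79, 3.14, 3.14, 3.14].

INTERFACE

Orientations are given as a rotation vector (axis times angle).
In Python, from plant import * gives the robot as it stands. The module is installed in compiled form; this text tells all that it offers.
- The arm moves only by the tool arm_command, never from a script. Its argument "increments" is a list of rows, each a list of 6 numbers: the shift along the tool's x, y, z in units of 0.2 m (1.0 is 0.2 m), then the turn, a rotation vector about the tool's x, y, z in units of pi rad (1.0 is pi rad). A call has exactly 5 rows; each row is the pose to reach, as a shift and turn from the pose commanded when the call began, along the tool's axes at that moment, turning the shorter way round; what a row does not reach only later rows make up. A row lasts 1/8 s, in which the tool goes at most 62.5 mm and 10.7 degrees, less where a joint would pass 70% of its speed; a pose out of reach is approached as far as the arm can. A call with a number of a shift or a turn outside -1 to 1 is refused whole. A call with a gripper value outside its range is refused whole. "fingers" is the closure, from -1 (fully open) to 1 (shut), set as the call begins (left out, the last holds). The fingers move at their own pace and stop on an object; "force" is the grip in N (left out, the last holds). Time passes only in rows, so rows that repeat a pose let the fingers close, or fill a call up. It gives the time, the measured TCP pose, the force, the opening and the grip force at its end, in the units of the state.
- read_state(): the state, without advancing time (a new reading comes with each control period).
- read_camera(name): name is "side" or "top" or "wrist"; returns a dict with "image" (384x512x3 uint8, red, green, blue), "fx", "fy", "cx", "cy" (pixels), "T" (4x4, takes a point from camera to world coordinates). Camera axes: x right, y down, z forward; pixel columns grow to the right and rows downward; lengths in m; the calibration is good to about 2 mm. A picture is of the moment at which its call begins. There is no depth.
- close_job(): hands the job in; it is judged then, once.
The state is a dict: "t": time; "q": joint angles; "dq": joint speeds; "joint_torque": joint torques, N m; "tool_pos": TCP position; "orientation": TCP orientation; "force": force on the tool from outside, world axes, zero at the start; "wrist_torque": the same for the moment, N m; "opening": finger opening in m; "gripper_force": force on a finger pad.
Only numpy, scipy, OpenCV 4.12 (cv2) and the standard library are available. Lean on these libraries where they do the work, as an engineer would, in place of code of your own. Each camera call takes 0.05 s, during which the arm holds its last target. There are 200 camera calls.

## Working session

There is one attempt and no reset: what is moved stays moved. The work goes in short steps, Python scripts to look and compute and a tool call to move; the robot and the scene stay as the last step left them, time stands still between calls to the robot, and variables do not carry over. Pictures are saved under pics/ and viewed, at most 10 in all, crops included, and the job is handed in when it is done.

Besides the shell and the picture viewer there is one more tool, called after "Emit:" in YAML: its name, and indented under it one key for each argument. arm_command: Moves the arm, as the interface text tells. Shifts and turns lie within -1 to 1; 1 stands for 0.2 m of shift or pi rad of turn. Its arguments: {"type":"object","properties":{"increments":{"type":"array","items":{"type":"array","items":{"type":"number","minimum":-1,"maximum":1}}},"fingers":{"type":"number"},"force":{"type":"number"}},"required":["increments"]}

```bash
mkdir -p pics
python3 - <<'E'
from plant import *
import cv2,pickle
d={}
for n in("top","side"):
    c=read_camera(n);d[n]=c;cv2.imwrite(f"pics/{n}0.png",c["image"][:,:,::-1]);print(n,c["fx"],c["cx"],c["cy"],c["T"].round(3).tolist())
pickle.dump(d,open("c0.pkl","wb"))
s=read_state();print(s["t"],s["tool_pos"],s["orientation"],s["force"])
E
```

```text
top 382.81682156422886 261.7249891164178 189.8493469245822 [[0.013, -0.987, 0.158, 0.366], [-1.0, -0.009, 0.029, 0.001], [-0.027, -0.158, -0.987, 1.165], [0.0, 0.0, 0.0, 1.0]]
side 493.20898981233637 250.4762900564471 195.31728766070242 [[0.971, -0.127, 0.203, 0.248], [-0.239, -0.585, 0.775, -1.208], [0.02, -0.801, -0.598, 1.024], [0.0, 0.0, 0.0, 1.0]]
0.1 [0.14126507 0.58291314 0.40377435] [-3.72637174e-01 -3.11905584e+00  2.61878280e-03] [ 0.02044868 -0.04006468  0.47797205]
```

View pics/top0.png

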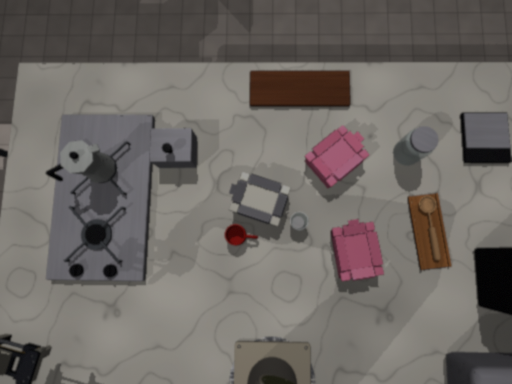

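View pics/side0.png

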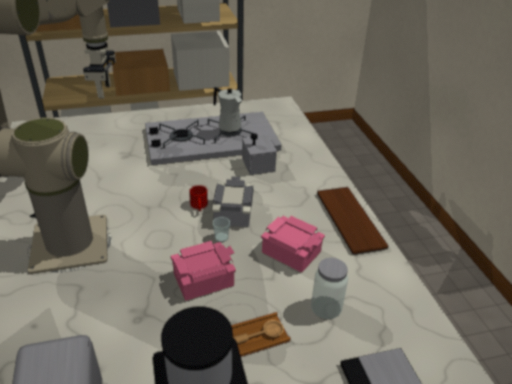

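The top view shows the grey and white box at about (260,198), with the tab probably on its left at (235,188). The cup is at (236,236) and the glass at (299,222). In the side view the box is at (233,203).

```bash
cat > h.py <<'E'
import numpy as np
def ray(c,u,v,z):
    d=c["T"][:3,:3]@np.array([(u-c["cx"])/c["fx"],(v-c["cy"])/c["fy"],1]);o=c["T"][:3,3]
    return o+d*(z-o[2])/d[2]
def proj(c,p):
    q=c["T"][:3,:3].T@(np.array(p)-c["T"][:3,3]);return c["fx"]*q[0]/q[2]+c["cx"],c["fy"]*q[1]/q[2]+c["cy"]
E
python3 - <<'E'
import pickle,cv2,numpy as np
from h import *
d=pickle.load(open("c0.pkl","rb"))
T=d["top"]["image"][160:260,210:330];S=d["side"]["image"][165:245,180:260]
cv2.imwrite("pics/crop.png",np.hstack([cv2.resize(T,(480,400),interpolation=2),cv2.resize(S,(320,400),interpolation=2)])[:,:,::-1])
for n,(r0,r1,c0,c1) in dict(top=(165,235,225,295),side=(170,235,205,262)).items():
    c=d[n];im=c["image"][r0:r1,c0:c1].astype(int)
    m=((im.min(2)>125)&(im.max(2)-im.min(2)<40)).astype(np.uint8)
    k,l,st,ce=cv2.connectedComponentsWithStats(m)
    for i in range(1,k):
        if 30<st[i,4]:
            pts=np.argwhere(l==i)[:,::-1]+[c0,r0]
            W=np.array([ray(c,*p,.070)[:2] for p in pts],np.float32)
            print(n,st[i],W.mean(0),cv2.minAreaRect(W))
E
```

```text
top [15  6  9  9 61] [0.584228   0.08472209] ((0.5845174789428711, 0.084628164768219), (0.0229180958122015, 0.022284770384430885), 76.25537109375)
top [ 17  20  35  28 616] [0.5160762  0.03940299] ((0.5165275931358337, 0.03980248421430588), (0.08993234485387802, 0.05804845318198204), 72.7874526977539)
top [56 20  9  9 58] [ 0.5449983  -0.03486547] ((0.5450946688652039, -0.03465171530842781), (0.021946856752038002, 0.021358441561460495), 71.96307373046875)
top [ 5 38  8  8 45] [0.49192438 0.11400536] ((0.49193644523620605, 0.1141919419169426), (0.021115262061357498, 0.017336441203951836), 72.20252227783203)
top [47 52  7  8 41] [ 0.45368972 -0.0057368 ] ((0.45345428586006165, -0.005439465865492821), (0.018956245854496956, 0.017192035913467407), 72.13423156738281)
side [  0   0  30  29 447] [0.48150283 0.1451611 ] ((0.4884929060935974, 0.11637741327285767), (0.16191190481185913, 0.09908904135227203), 80.39740753173828)
side [ 24   5  33  60 812] [ 0.5667245  -0.02897396] ((0.5501965880393982, -0.0037306249141693115), (0.30974844098091125, 0.09379785507917404), 75.19497680664062)
side [ 18  17  20  17 290] [0.51598877 0.0433093 ] ((0.516575813293457, 0.04389548674225807), (0.08323664963245392, 0.061075109988451004), 71.43961334228516)
```

View pics/crop.png

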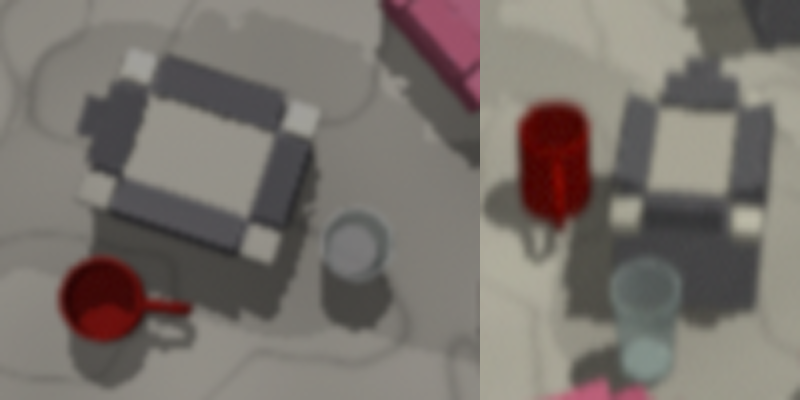

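The crop confirms the layout: the tab is on the left side of the box (crop 85,115), with the cup and glass on the robot's side. I take the box centre as about (0.517, 0.040) and its yaw as about 72°. I'll press left, right, opposite and then tab, with the tool's y axis along each section.

```bash
cat >> h.py <<'E'
from scipy.spatial.transform import Rotation as R
C=np.array([.517,.0405]);YAW=np.deg2rad(72);bx=np.array([np.cos(YAW),np.sin(YAW)]);by=np.array([-bx[1],bx[0]])
r=17e-3
P=dict(left=C+(.033+r)*by,right=C-(.033+r)*by,opp=C-(.048+r)*bx,tab=C+(.048+r)*bx)
def go(s,name,tipz):
    "tool-frame shift and turn, in command units, to put the tip over a section at height tipz"
    Rc=R.from_rotvec(s["orientation"]);y=bx if name in("left","right") else by
    best=None
    for sg in(1,-1):
        Y=np.array([*(sg*y),0]);Z=np.array([0,0,-1.]);Rt=R.from_matrix(np.c_[np.cross(Y,Z),Y,Z])
        v=(Rc.inv()*Rt).as_rotvec()
        if best is None or np.linalg.norm(v)<np.linalg.norm(best):best=v
    p=np.array([*P[name],tipz+.186])
    print(name,"pos",s["tool_pos"].round(4),"F",np.round(s["force"],1),"q6",s["q"][5].round(2),"t",s["t"],"\n shift",(Rc.inv().apply(p-s["tool_pos"])/.2).round(4),"turn",(best/np.pi).round(4))
E
python3 -c "
from plant import *
from h import *
s=read_state();print(R.from_rotvec(s['orientation']).as_matrix().round(3));go(s,'left',.13);go(s,'opp',.13)"
```

```text
[[-0.972  0.236 -0.001]
 [ 0.236  0.972 -0.002]
 [ 0.    -0.002 -1.   ]]
left pos [0.1413 0.5829 0.4038] F [ 0.  -0.   0.5] q6 -0.09 t 0.1 
 shift [-2.2155 -2.1733  0.4422] turn [-0.0005 -0.      0.0243]
opp pos [0.1413 0.5829 0.4038] F [ 0.  -0.   0.5] q6 -0.09 t 0.1 
 shift [-2.44   -2.5165  0.4428] turn [-4.000e-04 -4.000e-04 -4.757e-01]
```

Emit:
arm_command:
  increments:
    - [-0.2, -0.2, 0, 0, 0, 0.024]
    - [-0.4, -0.4, 0, 0, 0, 0.024]
    - [-0.6, -0.6, 0, 0, 0, 0.024]
    - [-0.8, -0.8, 0, 0, 0, 0.024]
    - [-1, -1, 0, 0, 0, 0.024]
  fingers: 1
  force: 20

```text
t: 0.72
tool_pos: [0.289, 0.34, 0.4044]
orientation: [-0.489, -3.103, 0.0]
force: [1.7, 0.6, 1.0]
opening: 0.0481
gripper_force: 0.0
```

Emit:
arm_command:
  increments:
    - [-0.2, -0.2, 0, 0, 0, 0]
    - [-0.4, -0.4, 0, 0, 0, 0]
    - [-0.6, -0.6, 0, 0, 0, 0]
    - [-0.8, -0.8, 0, 0, 0, 0]
    - [-1, -1, 0, 0, 0, 0]

```text
t: 1.35
tool_pos: [0.4176, 0.0879, 0.4046]
orientation: [0.49, 3.103, 0.0]
force: [1.1, 1.0, 0.4]
opening: 0.0011
gripper_force: 0.0
```

```bash
python3 -c "
from plant import *
from h import *
s=read_state();print(s['opening'],s['orientation']);go(s,'left',.13)"
```

```text
0.001103328657286884 [4.90005596e-01 3.10299168e+00 2.72498010e-04]
left pos [0.4176 0.0879 0.4046] F [1.1 1.  0.4] q6 -1.17 t 1.35 
 shift [-0.2961 -0.0723  0.443 ] turn [0.0001 0.     0.0003]
```

Emit:
arm_command:
  increments:
    - [-0.2, -0.05, 0.1, 0, 0, 0]
    - [-0.29, -0.07, 0.25, 0, 0, 0]
    - [-0.29, -0.07, 0.4, 0, 0, 0]
    - [-0.29, -0.07, 0.5, 0, 0, 0]
    - [-0.29, -0.07, 0.5, 0, 0, 0]

```text
t: 1.98
tool_pos: [0.4671, 0.0585, 0.3026]
orientation: [-0.489, -3.099, 0.001]
force: [-0.8, 0.3, 0.2]
opening: 0.0003
gripper_force: 0.0
```

```bash
python3 -c "
from plant import *
from h import *
import cv2
for n in('top','side'):
    c=read_camera(n);cv2.imwrite('pics/%s1.png'%n,cv2.resize(c['image'][130:260,180:330],(750,650))[:600,:,::-1])
s=read_state();go(s,'left',.076);go(s,'right',.11)"
```

```text
left pos [0.4682 0.0586 0.3052] F [-0.2  0.   0.4] q6 -1.24 t 2.075 
 shift [-0.0102 -0.0106  0.216 ] turn [0.     0.     0.0003]
right pos [0.4682 0.0586 0.3052] F [-0.2  0.   0.4] q6 -1.24 t 2.075 
 shift [-0.5102 -0.0111  0.046 ] turn [0.     0.     0.0003]
```

View pics/side1.png

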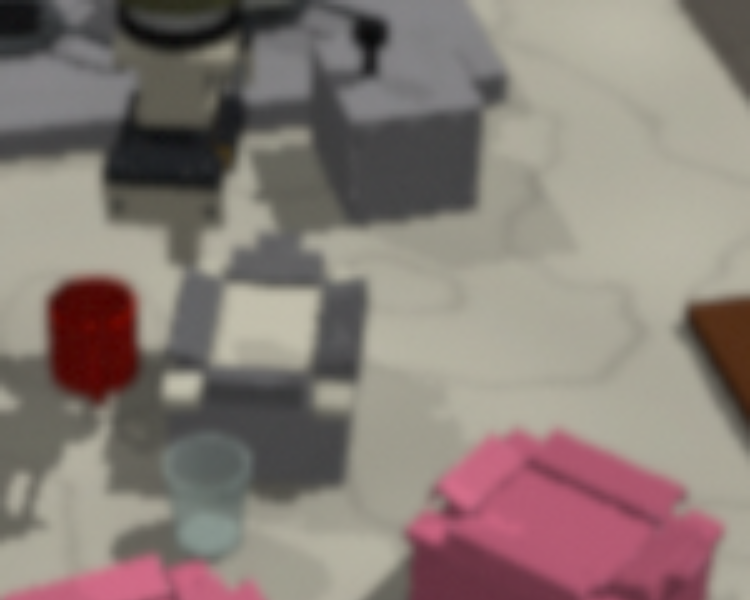

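The fingertips are at about (180,255) in this crop, just above the left section, which matches the readings.

Emit:
arm_command:
  increments:
    - [-0.01, -0.01, 0.1, 0, 0, 0]
    - [-0.01, -0.01, 0.15, 0, 0, 0]
    - [-0.01, -0.01, 0.18, 0, 0, 0]
    - [-0.01, -0.01, 0.2, 0, 0, 0]
    - [-0.01, -0.01, 0.21, 0, 0, 0]

```text
t: 2.7
tool_pos: [0.4693, 0.0563, 0.2635]
orientation: [-0.49, -3.103, -0.0]
force: [-4.5, 0.9, 6.9]
opening: 0.0003
gripper_force: 3.3
```

Emit:
arm_command:
  increments:
    - [0, 0, 0.003, 0, 0, 0]
    - [0, 0, 0.006, 0, 0, 0]
    - [0, 0, 0.009, 0, 0, 0]
    - [0, 0, 0.012, 0, 0, 0]
    - [0, 0, 0.012, 0, 0, 0]

```text
t: 3.32
tool_pos: [0.4693, 0.0563, 0.2622]
orientation: [-0.489, -3.102, -0.0]
force: [-11.5, 0.4, 16.6]
opening: 0.0004
gripper_force: 8.3
```

Emit:
arm_command:
  increments:
    - [0.003, 0, 0.002, 0, 0, 0]
    - [0.006, 0, 0.004, 0, 0, 0]
    - [0.006, 0, 0.005, 0, 0, 0]
    - [0.006, 0, 0.005, 0, 0, 0]
    - [0.006, 0, 0.005, 0, 0, 0]

```text
t: 3.95
tool_pos: [0.4688, 0.0565, 0.2621]
orientation: [0.489, 3.102, -0.0]
force: [-9.8, -0.3, 20.7]
opening: 0.0004
gripper_force: 10.0
```

Emit:
arm_command:
  increments:
    - [0, 0, -0.05, 0, 0, 0]
    - [0, 0, -0.2, 0, 0, 0]
    - [-0.2, 0, -0.2, 0, 0, 0]
    - [-0.4, 0, -0.2, 0, 0, 0]
    - [-0.51, 0, -0.2, 0, 0, 0]

```text
t: 4.58
tool_pos: [0.5669, 0.0244, 0.3001]
orientation: [0.49, 3.101, 0.0]
force: [0.1, 0.2, -0.5]
opening: 0.0004
gripper_force: 0.0
```

```bash
python3 -c "
from plant import *
from h import *
import cv2
c=read_camera('side');cv2.imwrite('pics/side2.png',cv2.resize(c['image'][140:240,190:290],(600,600),interpolation=2)[:,:,::-1])
s=read_state();go(s,'right',.076)"
```

```text
right pos [0.5681 0.0238 0.3002] F [-2.1 -0.2  1.2] q6 -1.3 t 4.625 
 shift [0.0196 0.0005 0.191 ] turn [0.0001 0.0009 0.    ]
```

View pics/side2.png

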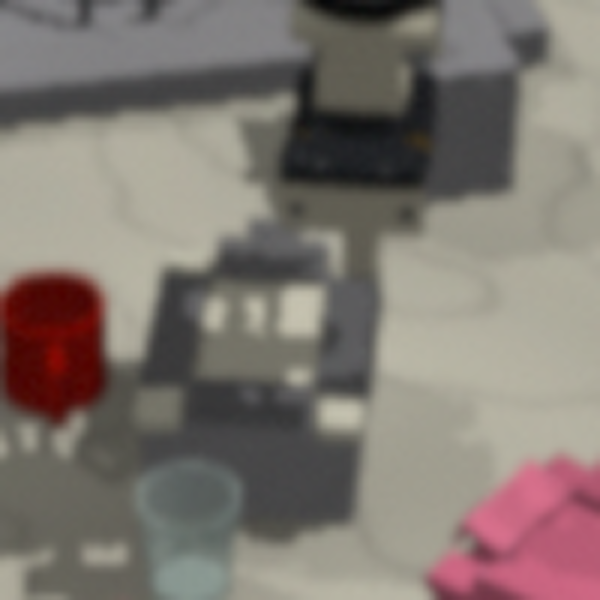

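The fingers now stand over the right section at about (355,270). The left section looks level at about (170,330), and its contact height of 76.1 mm agrees.

Emit:
arm_command:
  increments:
    - [0.016, 0, 0.1, 0, 0, 0]
    - [0.016, 0, 0.14, 0, 0, 0]
    - [0.016, 0, 0.16, 0, 0, 0]
    - [0.016, 0, 0.175, 0, 0, 0]
    - [0.016, 0, 0.185, 0, 0, 0]

```text
t: 5.25
tool_pos: [0.5626, 0.0259, 0.2639]
orientation: [0.489, 3.101, -0.001]
force: [-1.3, -1.7, 5.5]
opening: 0.0001
gripper_force: 3.1
```

Emit:
arm_command:
  increments:
    - [0, 0, 0.003, 0, 0, 0]
    - [-0.003, 0, 0.006, 0, 0, 0]
    - [-0.006, 0, 0.009, 0, 0, 0]
    - [-0.006, 0, 0.013, 0, 0, 0]
    - [-0.006, 0, 0.013, 0, 0, 0]

```text
t: 5.88
tool_pos: [0.5636, 0.0255, 0.2623]
orientation: [0.489, 3.102, -0.001]
force: [-7.1, -0.5, 13.3]
opening: 0.0006
gripper_force: 7.1
```

Emit:
arm_command:
  increments:
    - [0, 0, 0.003, 0, 0, 0]
    - [0.002, 0, 0.006, 0, 0, 0]
    - [0.002, 0, 0.008, 0, 0, 0]
    - [0.002, 0, 0.008, 0, 0, 0]
    - [0.002, 0, 0.008, 0, 0, 0]

```text
t: 6.5
tool_pos: [0.5638, 0.0255, 0.2622]
orientation: [0.489, 3.1, -0.001]
force: [-8.3, -2.0, 22.2]
opening: 0.0005
gripper_force: 11.0
```

Emit:
arm_command:
  increments:
    - [0, 0, -0.05, 0, 0, 0]
    - [0, 0, -0.2, 0, 0, 0.05]
    - [0, 0, -0.35, 0, 0, 0.1]
    - [0, 0, -0.5, 0, 0, 0.15]
    - [0, 0, -0.5, 0, 0, 0.2]

```text
t: 7.12
tool_pos: [0.5639, 0.0259, 0.3623]
orientation: [1.429, 2.791, 0.004]
force: [0.6, -0.5, -0.0]
opening: 0.0005
gripper_force: 0.0
```

```bash
python3 -c "
from plant import *
from h import *
s=read_state();go(s,'opp',.12)"
```

```text
opp pos [0.5639 0.0259 0.3623] F [ 0.6 -0.5 -0. ] q6 -0.67 t 7.125 
 shift [ 0.0053 -0.4109  0.2793] turn [0.002  0.0004 0.2987]
```

Emit:
arm_command:
  increments:
    - [0, -0.1, 0, 0, 0, 0.05]
    - [0, -0.2, 0, 0, 0, 0.1]
    - [0, -0.3, 0, 0, 0, 0.15]
    - [0, -0.4, 0, 0, 0, 0.2]
    - [0, -0.41, 0, 0, 0, 0.25]

```text
t: 7.75
tool_pos: [0.4959, -0.023, 0.3586]
orientation: [2.394, 2.034, 0.0]
force: [0.0, 0.2, -0.5]
opening: 0.0007
gripper_force: 0.0
```

Emit:
arm_command:
  increments:
    - [0, 0, 0, 0, 0, 0.049]
    - [0, 0, 0.05, 0, 0, 0.049]
    - [0, 0, 0.1, 0, 0, 0.049]
    - [0, 0, 0.1, 0, 0, 0.049]
    - [0, 0, 0.1, 0, 0, 0.049]

```text
t: 8.38
tool_pos: [0.4967, -0.0225, 0.338]
orientation: [-2.536, -1.853, 0.0]
force: [-0.4, -0.7, -0.1]
opening: 0.0002
gripper_force: 0.0
```

```bash
python3 -c "
from plant import *
from h import *
import cv2
c=read_camera('wrist');cv2.imwrite('pics/w3.png',c['image'][:,:,::-1])
c=read_camera('top');t=c['image'][150:250,210:310]
c=read_camera('side');u=c['image'][165:245,180:260]
cv2.imwrite('pics/both3.png',np.hstack([cv2.resize(t,(400,400),interpolation=2),cv2.resize(u,(400,400),interpolation=2)])[:,:,::-1])
s=read_state();go(s,'opp',.076)"
```

```text
opp pos [ 0.4968 -0.0225  0.3384] F [-1.  -0.1  0. ] q6 0.16 t 8.525 
 shift [ 0.0058 -0.0017  0.3822] turn [ 0.0001 -0.      0.0015]
```

View pics/both3.png

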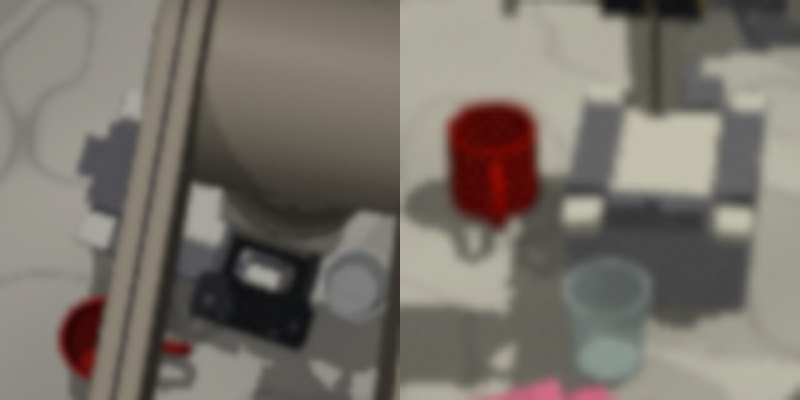

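View pics/w3.png

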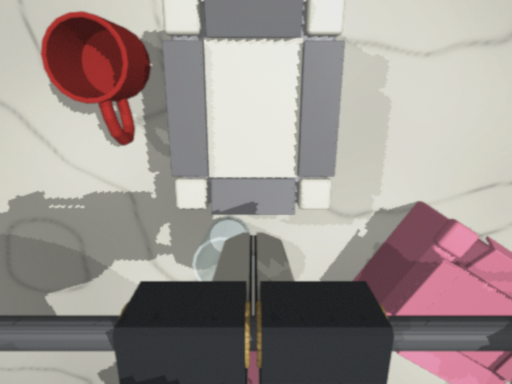

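The wrist view shows the left (185,105) and right (320,105) sections level, with the opposite section at (253,195) just ahead of the fingers. The glass at (225,250) is below fingertip height. The corners visible in the top view haven't shifted.

Emit:
arm_command:
  increments:
    - [0.006, -0.002, 0.12, 0, 0, 0.0015]
    - [0.006, -0.002, 0.25, 0, 0, 0.0015]
    - [0.006, -0.002, 0.33, 0, 0, 0.0015]
    - [0.006, -0.002, 0.36, 0, 0, 0.0015]
    - [0.006, -0.002, 0.372, 0, 0, 0.0015]

```text
t: 9.15
tool_pos: [0.4968, -0.0217, 0.2645]
orientation: [2.542, 1.845, -0.001]
force: [-3.4, -2.3, 6.8]
opening: 0.0004
gripper_force: 3.1
```

Emit:
arm_command:
  increments:
    - [0, 0, 0.003, 0, 0, 0]
    - [0, 0, 0.006, 0, 0, 0]
    - [0, 0, 0.009, 0, 0, 0]
    - [0, 0, 0.012, 0, 0, 0]
    - [0, 0, 0.015, 0, 0, 0]

```text
t: 9.78
tool_pos: [0.497, -0.0217, 0.2623]
orientation: [2.541, 1.845, -0.0]
force: [-6.5, -1.9, 12.2]
opening: 0.0005
gripper_force: 6.0
```

Emit:
arm_command:
  increments:
    - [0, 0, 0.003, 0, 0, 0]
    - [0, 0, 0.006, 0, 0, 0]
    - [0, 0, 0.009, 0, 0, 0]
    - [0, 0, 0.009, 0, 0, 0]
    - [0, 0, 0.009, 0, 0, 0]

```text
t: 10.4
tool_pos: [0.4971, -0.0217, 0.2621]
orientation: [2.541, 1.845, -0.0]
force: [-13.3, -1.3, 22.8]
opening: 0.0004
gripper_force: 11.6
```

Emit:
arm_command:
  increments:
    - [0, 0, -0.05, 0, 0, 0]
    - [0, 0, -0.1, 0, 0, 0]
    - [0, 0, -0.2, 0, 0, 0]
    - [0, 0, -0.2, 0, 0, 0]
    - [0, 0, -0.2, 0, 0, 0]

```text
t: 11.02
tool_pos: [0.4966, -0.0212, 0.2986]
orientation: [-2.542, -1.846, 0.0]
force: [-0.1, 0.7, 0.4]
opening: 0.0007
gripper_force: 0.0
```

```bash
python3 -c "
from plant import *
from h import *
s=read_state();go(s,'tab',.115)"
```

```text
tab pos [ 0.4966 -0.0212  0.2986] F [-0.1  0.7  0.4] q6 0.17 t 11.025 
 shift [ 0.65    0.0012 -0.0121] turn [-0.     -0.     -0.0002]
```

Emit:
arm_command:
  increments:
    - [0.15, 0, 0, 0, 0, 0]
    - [0.35, 0, 0, 0, 0, 0]
    - [0.55, 0, 0, 0, 0, 0]
    - [0.65, 0, 0, 0, 0, 0]
    - [0.65, 0, 0, 0, 0, 0]

```text
t: 11.65
tool_pos: [0.5368, 0.1031, 0.2981]
orientation: [-2.54, -1.848, 0.002]
force: [-0.3, 0.1, -1.1]
opening: 0.0005
gripper_force: 0.0
```

```bash
python3 -c "
from plant import *
from h import *
s=read_state();go(s,'tab',.076)
c=read_camera('wrist')
import cv2;cv2.imwrite('pics/w4.png',c['image'][:,:,::-1])"
```

```text
tab pos [0.5368 0.1031 0.2981] F [-0.3  0.1 -1.1] q6 0.41 t 11.65 
 shift [-0.0031  0.0028  0.1805] turn [-0.0004  0.0002  0.0004]
```

View pics/w4.png

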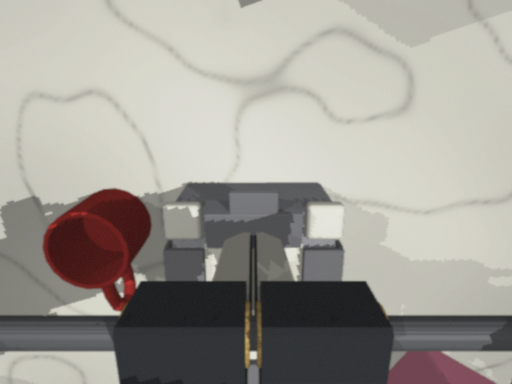

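The wrist view shows the fingers in line with the tab section (252,225), the tab beyond it at (252,203), and the cup clear on the left.

Emit:
arm_command:
  increments:
    - [0, 0.002, 0.08, 0, 0, 0]
    - [0, 0.002, 0.13, 0, 0, 0]
    - [0, 0.002, 0.155, 0, 0, 0]
    - [0, 0.002, 0.165, 0, 0, 0]
    - [0, 0.002, 0.173, 0, 0, 0]

```text
t: 12.32
tool_pos: [0.537, 0.102, 0.2643]
orientation: [-2.542, -1.845, 0.001]
force: [-3.6, 1.6, 6.1]
opening: 0.0005
gripper_force: 2.9
```

Emit:
arm_command:
  increments:
    - [0, 0, 0.003, 0, 0, 0]
    - [0, 0, 0.006, 0, 0, 0]
    - [0, 0, 0.009, 0, 0, 0]
    - [0, 0, 0.012, 0, 0, 0]
    - [0, 0, 0.015, 0, 0, 0]

```text
t: 12.95
tool_pos: [0.5372, 0.1022, 0.2623]
orientation: [-2.542, -1.845, 0.0]
force: [-8.6, 1.4, 13.6]
opening: 0.0002
gripper_force: 6.9
```

Emit:
arm_command:
  increments:
    - [0, 0, 0.003, 0, 0, 0]
    - [0, 0, 0.006, 0, 0, 0]
    - [0, 0, 0.009, 0, 0, 0]
    - [0, 0, 0.009, 0, 0, 0]
    - [0, 0, 0.009, 0, 0, 0]

```text
t: 13.58
tool_pos: [0.5373, 0.1023, 0.2621]
orientation: [-2.542, -1.845, -0.0]
force: [-13.5, 0.5, 24.5]
opening: 0.0002
gripper_force: 11.9
```

Emit:
arm_command:
  increments:
    - [0, 0, -0.05, 0, 0, 0]
    - [0, 0, -0.2, 0, 0, 0]
    - [0, 0, -0.4, 0, 0, 0]
    - [0, 0, -0.6, 0, 0, 0]
    - [0, 0, -0.8, 0, 0, 0]

```text
t: 14.2
tool_pos: [0.5372, 0.1019, 0.4208]
orientation: [2.542, 1.845, 0.0]
force: [0.3, 0.6, 1.3]
opening: 0.0007
gripper_force: 0.0
```

Emit:
arm_command:
  increments:
    - [-0.2, 0, 0, 0, 0, 0]
    - [-0.4, 0, 0, 0, 0, 0]
    - [-0.6, 0, 0, 0, 0, 0]
    - [-0.8, 0, 0, 0, 0, 0]
    - [-1, 0, 0, 0, 0, 0]

```text
t: 14.82
tool_pos: [0.4748, -0.0893, 0.4195]
orientation: [2.542, 1.845, 0.0]
force: [0.8, 0.5, 0.0]
opening: 0.0003
gripper_force: 0.0
```

```bash
python3 -c "
from plant import *
from h import *
import cv2
c=read_camera('wrist');d=read_camera('side')
cv2.imwrite('pics/f.png',np.hstack([cv2.resize(c['image'],(400,300)),cv2.resize(d['image'][155:245,180:300],(400,300),interpolation=2)])[:,:,::-1])
print(read_state()['t'],[proj(c,[*P[k],.076]) for k in P])"
```

```text
14.925 [(np.float64(194.98924229641733), np.float64(21.99994406126882)), (np.float64(311.35142357642087), np.float64(21.83878315360036)), (np.float64(253.20585629734336), np.float64(100.14219264096904)), (np.float64(253.09365307814983), np.float64(-67.46474412697876))]
```

View pics/f.png

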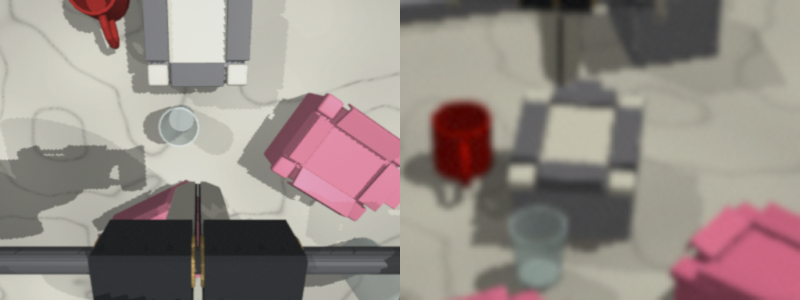

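Everything looks level in the side view, with the box, cup and glass where they were. All four sections stopped the fingertips at the same height (76.1 mm at 20–25 N), so I'm handing in.

```bash
python3 -c "
from plant import *
print(close_job())"
```

```text
the job is handed in; nothing more can be done
None
```

I pressed all four rim sections down to their stops, in the order left, right, opposite and then the pull tab last, and handed the job in at about 15 s; the box, cup and glass appear unmoved in the camera images, but the hand-in gave no verdict.

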